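# Weigh two solder reels against each other and load the fuller one on the spindle

### The arm

A 6-joint arm with a two-finger parallel gripper is mounted at the origin on the work surface. World frame = base frame: x ahead of the robot, y to its left, z up, the work surface at z = 0. Lengths are in m, angles in degrees, forces in N, time in s.
With the tool pointing down it reaches from about 0.4 to 0.825 m from the base axis. Payload 7 kg.
Tool frame: the origin (TCP) lies at the very end of the fingers, on their centre line; the grasp point (between the pads) lies tcp_to_grasp behind it (tcp_to_grasp is the distance from the TCP to the grasp point, in m); x points along the fingers, y is the direction in which the jaws open and shut, and the axes are right-handed (so a half turn about x gives the same grasp; the last joint's range is limited). The gripper opens to 88 mm and grips with 3 to 60 N. Pads are 19 mm wide; open, the fingers measure 130 mm over their backs; the gripper's body (78 mm by 193 mm) begins 47 mm behind the grasp point.
Start: joints at [-58.78, 20.546, 0.682, 0, -70.136, -16.507], TCP at [0.171, -0.653, 0.227] pointing down, gripper open.
Joint ranges: [-176.03, 176.03], [-82.01, 121.73], [-58.28, 71.71], [-173.87, 95.51], [-174.79, -0.11], [-173.66, 173.66]. Speed limits (degrees/s): [136.94, 136.94, 172.46, 180, 180, 180].

### API

Orientations are given as [roll, pitch, yaw] about the fixed x, y, z axes, in that order (R = Rz(yaw) Ry(pitch) Rx(roll)).
In Python, from plant import * gives the robot as it stands. The module is installed in compiled form; this text tells all that it offers.
- The arm moves only by the shell command python3 -m pendant 'ROWS'. ROWS is JSON, a list of rows, each an object with "claw": the finger opening in mm, from 0 to 87.6; "linear": the shift along the tool's x, y, z in mm, a list of three; "twist": the turn about the tool's x in rad. In form: [{"claw": claw, "linear": [tx, ty, tz], "twist": twist}, ...]. A call has exactly 10 rows; each row shifts and turns the commanded pose from where the row before left it, along the tool's axes as they then stand; what a row does not reach is not made up. A row lasts 1/12 s, in which the tool goes at most 41.7 mm and 7.16 degrees, less where a joint would pass 70% of its speed; a pose out of reach is approached as far as the arm can. A call with a gripper value outside its range is refused whole. The fingers move at their own pace and stop on an object; the grip force is fixed at half the most. Time passes only in rows, so rows that do not move let the fingers close, or fill a call up. It gives the time, the measured TCP pose, the force and the opening at its end, in the units of the state.
- get_obs(): the state, without advancing time (a new reading comes with each control period).
- snapshot(name): name is "side" or "top"; returns (picture, depth): 420x560x3 uint8, red, green, blue; 420x560 float32, m along the optical axis (not along the pixel's ray), 0 where there is no reading.
- camera_params(name): a dict with "fx", "fy", "cx", "cy" (pixels), "rvec" (rotation vector, rad) and "tvec" (3), from world to camera coordinates, as OpenCV has them. Camera axes: x right, y down, z forward; pixel columns grow to the right and rows downward; lengths in m; the calibration is good to about 2 mm. A picture is of the moment at which its call begins. camera_params takes no time and is no camera call.
- close_job(): hands the job in, once; it reports no verdict.
Trained networks look in the newest picture that a camera, given by its name, has taken for a name from the list of things; names that differ only in an ending like _2 or _b are one class to them, and where a whole thing is asked for, a point or a joint stands for the part that bears it (a point fixed in the world has none). Each returns a list of dicts, best first, with "confidence" (0 to 1); they miss things now and then, are a little off and sometimes report something else, mostly with a low value. They report only what shows in the picture. A call takes as long as a camera call. They do not tell look-alikes from the thing itself.
- boxes_of(camera, target): "xy" ([column, row] in pixels, amid what is visible of it).
The state is a dict: "clock": time; "joint_pos": joint angles; "qvel": joint speeds; "tau": joint torques, N m; "tool_pos": TCP position; "orientation": TCP orientation; "force": force on the tool from outside, world axes, zero at the start; "moment": the same for the moment, N m; "opening": finger opening in m.
Only numpy, scipy, OpenCV 4.12 (cv2) and the standard library are available. Lean on these libraries where they do the work, as an engineer would, in place of code of your own. Each camera call takes 0.05 s, during which the arm holds its last target. There are 200 camera calls.

### The job

Find out which of the two solder reels is fuller: set them gently on opposite pans of the balance and let go of both, so that it can tip and settle. Then take the heavier reel and slide it over the spindle of the blue reel holder, feeling for the spindle along the slot, until it sits flat on the base; let go and leave the lighter reel standing on its pan. Never push on the balance or the holder with more than about 20 newtons, keep the reels upright, and leave the tape, the tin and the screwdriver where they are.

Things in the scene. Friction and masses are not known exactly. Their poses are not given: they have to be found in the camera images.
- reel_1_center (a point): one of two look-alike solder reels: an upright cylinder 62 mm in diameter and 44 mm tall, black rims and silver winding, with an 18 mm bore right through along its axis; this point is its centre, half-way up (22 mm above its underside), z axis up along the bore. Weighs 0.2 to 0.5 kg; either reel may be the heavier one
- reel_2_center (a point): one of two look-alike solder reels: an upright cylinder 62 mm in diameter and 44 mm tall, black rims and silver winding, with an 18 mm bore right through along its axis; this point is its centre, half-way up (22 mm above its underside), z axis up along the bore. Weighs 0.2 to 0.5 kg; either reel may be the heavier one
- reel_1: the same reel; origin at the centre of its underside
- reel_2: the same reel; origin at the centre of its underside
- balance: equal-arm balance fixed to the bench, grey base 110 x 300 x 18 mm with a central column 80 mm high; origin under its centre, its beam runs along its y axis, pan centres 110 mm either side
- pan_left_top (a point): centre of the upper face of the round flat aluminium pan (94 mm diameter, 5 mm thick) on the balance's +y side; 105 mm above the bench when level. The pans always stay level and move straight up and down, 10 mm each way to a soft rubber stop, one rising as the other sinks; movement is damped (about 26 N s/m at a pan), so allow 2 s or so to settle
- pan_right_top (a point): the same for the pan on the balance's -y side
- beam_arm (a joint): tilt of the balance beam, rad: 0 level, positive when the +y (left) pan is up and the right pan is down, about 0.1 at either stop; the heavier side goes down. Empty, it stands level
- holder: reel holder fixed to the bench: blue base plate 130 x 85 x 16 mm with a black slot along its x axis; origin under its centre. A steel spindle stands in the slot
- holder_slot (a point): middle of the slot on the upper face of the base plate (16 mm above the bench), x along the slot. The spindle (14 mm diameter, its top 30 mm above this face and bevelled 3 mm) is clamped somewhere along the slot, its axis within 15 mm of this point along x and at 0 along y; where exactly is not measured. A reel slid over it comes to rest with its underside on this face
- tape_mark (a point): bystander: red roll of tape 80 mm in diameter, 20 mm tall, lying flat; point at its centre
- tin_mark (a point): bystander: brass tin 60 mm in diameter, 45 mm tall; point half-way up
- screwdriver_mark (a point): bystander: yellow-handled screwdriver lying on the bench, x towards its tip; point 10 mm above its origin near the bench
Mind the look-alikes: they are no part of the job. Leave any purple or red look-alike of the reel_1 alone.

How it is judged (in metres and radians):
On the way:
1. the two reels stand on opposite pans at the same time, both let go, with the beam settled ((((horizontal distance between reel_1_center and pan_left_top below 0.032 m and z of reel_1_center in the frame of pan_left_top between 0.018 and 0.027 m and angle between reel_1_center's own z axis and vertical below 0.1 rad and contact force between balance and reel_1 above 0.8 N) and (horizontal distance between reel_2_center and pan_right_top below 0.032 m and z of reel_2_center in the frame of pan_right_top between 0.018 and 0.027 m and angle between reel_2_center's own z axis and vertical below 0.1 rad and contact force between balance and reel_2 above 0.8 N)) or ((horizontal distance between reel_2_center and pan_left_top below 0.032 m and z of reel_2_center in the frame of pan_left_top between 0.018 and 0.027 m and angle between reel_2_center's own z axis and vertical below 0.1 rad and contact force between balance and reel_2 above 0.8 N) and (horizontal distance between reel_1_center and pan_right_top below 0.032 m and z of reel_1_center in the frame of pan_right_top between 0.018 and 0.027 m and angle between reel_1_center's own z axis and vertical below 0.1 rad and contact force between balance and reel_1 above 0.8 N))) and contact force between the fingers and reel_1 below 0.05 N and contact force between the fingers and reel_2 below 0.05 N and velocity of joint beam_arm between -0.03 and 0.03 rad/s), for 0.3 s.
At the end, for the whole second after the job is handed in: The heavier reel (either, if within 10 g) is on the spindle: underside within 2.5 mm of the base plate, within 6 mm of the slot line, upright within 0.06 rad. The lighter stands upright on a pan, within 32 mm of its centre. Both let go and at rest (((z of reel_1_center in the frame of holder_slot between 0.018 and 0.0245 m and horizontal distance between reel_1_center and holder_slot below 0.022 m and y of reel_1_center in the frame of holder_slot between -0.006 and 0.006 m and angle between reel_1_center's own z axis and vertical below 0.06 rad and linear speed of each of reel_1, reel_2 below 0.02 m/s and ((horizontal distance between reel_2_center and pan_left_top below 0.032 m and z of reel_2_center in the frame of pan_left_top between 0.018 and 0.027 m and angle between reel_2_center's own z axis and vertical below 0.1 rad and contact force between balance and reel_2 above 0.8 N) or (horizontal distance between reel_2_center and pan_right_top below 0.032 m and z of reel_2_center in the frame of pan_right_top between 0.018 and 0.027 m and angle between reel_2_center's own z axis and vertical below 0.1 rad and contact force between balance and reel_2 above 0.8 N)) and contact force between reel_1 and anything else above 3.33 N) or (z of reel_2_center in the frame of holder_slot between 0.018 and 0.0245 m and horizontal distance between reel_2_center and holder_slot below 0.022 m and y of reel_2_center in the frame of holder_slot between -0.006 and 0.006 m and angle between reel_2_center's own z axis and vertical below 0.06 rad and linear speed of each of reel_2, reel_1 below 0.02 m/s and ((horizontal distance between reel_1_center and pan_left_top below 0.032 m and z of reel_1_center in the frame of pan_left_top between 0.018 and 0.027 m and angle between reel_1_center's own z axis and vertical below 0.1 rad and contact force between balance and reel_1 above 0.8 N) or (horizontal distance between reel_1_center and pan_right_top below 0.032 m and z of reel_1_center in the frame of pan_right_top between 0.018 and 0.027 m and angle between reel_1_center's own z axis and vertical below 0.1 rad and contact force between balance and reel_1 above 0.8 N)) and contact force between reel_1 and anything else below 3.537 N)) and contact force between the fingers and reel_1 below 0.05 N and contact force between the fingers and reel_2 below 0.05 N); the robot touches nothing.
It fails at once if balance pressed or struck with more than 25 N by a reel or the robot (contact force between balance and reel_1 above 25 N or contact force between balance and reel_2 above 25 N or contact force between balance and the fingers above 25 N or contact force between balance and the arm above 25 N).
It fails at once if holder pressed or struck with more than 25 N by a reel or the robot (contact force between holder and reel_1 above 25 N or contact force between holder and reel_2 above 25 N or contact force between holder and the fingers above 25 N or contact force between holder and the arm above 25 N).
It fails at once if a reel tipped over (more than 0.5 rad) (angle between any of reel_1_center, reel_2_center's own z axis and vertical above 0.5 rad).
It fails at once if the tape, tin or screwdriver moved more than 20 mm (distance of any of tape_mark, tin_mark, screwdriver_mark from where it was at the start of the episode above 0.02 m).
It also fails if it takes over 72 s, if anything falls off the work surface, if the arm or the gripper's body presses on something with over 40 N, if the wrist force passes 120 N, or if a joint passes its speed limit or range.

## Working session

There is one attempt and no reset: what is moved stays moved. The work goes in short steps, Python scripts to look and compute and a shell command to move; the robot and the scene stay as the last step left them, time stands still between calls to the robot, and variables do not carry over. Pictures are saved under pics/ and viewed, about 8 in all and at most 12, crops included, and the job is handed in when it is done.

```bash
mkdir -p pics
cat > h.py <<'E'
from plant import *
import numpy as np, cv2
def cam(n):
    p=camera_params(n); R=cv2.Rodrigues(np.array(p["rvec"],float))[0]; return p,R,np.array(p["tvec"],float).ravel()
def cloud(n,d):
    p,R,t=cam(n); v,u=np.indices(d.shape)
    c=np.stack([(u-p["cx"])/p["fx"]*d,(v-p["cy"])/p["fy"]*d,d],-1)
    return (c-t)@R
def ray(n,uv,z):
    p,R,t=cam(n); o=-R.T@t; r=R.T@np.array([(uv[0]-p["cx"])/p["fx"],(uv[1]-p["cy"])/p["fy"],1])
    return o+r*(z-o[2])/r[2]
def save(n,img): cv2.imwrite("pics/"+n,img[...,::-1])
E
python3 - <<'E'
from h import *
for n in("top","side"):
    im,d=snapshot(n); save(n+"0.png",im); np.savez(n+"0.npz",im=im,d=d)
    P=cloud(n,d)
    for t in["reel_1","balance","pan_left_top","holder","holder_slot","tape_mark","tin_mark","screwdriver_mark"]:
        for b in boxes_of(n,t):
            u,v=[int(round(x)) for x in b["xy"]]
            print(n,t,round(b["confidence"],2),u,v,P[v,u].round(3))
o=get_obs();print(o["tool_pos"],o["orientation"],o["clock"],o["force"]); print([k for k in dir() if 'tcp' in k], globals().get("tcp_to_grasp"))
E
```

```text
top reel_1 0.91 426 229 [ 0.486 -0.315  0.044]
top reel_1 0.83 377 295 [ 0.338 -0.21   0.006]
top reel_1 0.59 365 244 [ 0.455 -0.187 -0.001]
top reel_1 0.59 317 233 [ 0.481 -0.076 -0.005]
top reel_1 0.41 299 165 [ 0.623 -0.03   0.082]
top pan_left_top 0.8 245 164 [0.414 0.019 0.97 ]
top pan_left_top 0.53 169 225 [0.499 0.266 0.014]
top pan_left_top 0.25 261 255 [0.429 0.054 0.043]
top holder_slot 0.78 168 223 [0.503 0.267 0.019]
top tape_mark 0.8 426 127 [ 0.734 -0.34   0.005]
top tin_mark 0.73 260 254 [0.431 0.056 0.045]
top screwdriver_mark 0.91 136 131 [0.718 0.347 0.023]
side reel_1 0.94 359 194 [ 0.34  -0.168  0.046]
side reel_1 0.67 148 324 [0.713 0.336 0.022]
side reel_1 0.61 322 192 [ 0.438 -0.15   0.046]
side reel_1 0.57 316 158 [ 0.483 -0.304  0.042]
side reel_1 0.55 304 214 [ 0.467 -0.056  0.041]
side balance 0.88 239 217 [0.602 0.061 0.104]
side pan_left_top 0.72 232 224 [0.61  0.088 0.104]
side holder 0.61 258 322 [0.497 0.268 0.014]
side holder_slot 0.75 315 158 [ 0.485 -0.301  0.044]
side holder_slot 0.67 258 327 [0.494 0.279 0.013]
side holder_slot 0.18 320 195 [ 0.442 -0.152  0.032]
side tape_mark 0.62 245 148 [ 0.717 -0.346  0.005]
side screwdriver_mark 0.85 150 328 [0.704 0.345 0.025]
[ 0.17142781 -0.65284174  0.22659826] [-58.79274159  89.9960682  -44.07741345] 0.9 [-0.06039136 -0.36816518 -1.25947316]
['tcp_to_grasp'] 0.0188
```

View pics/top0.png

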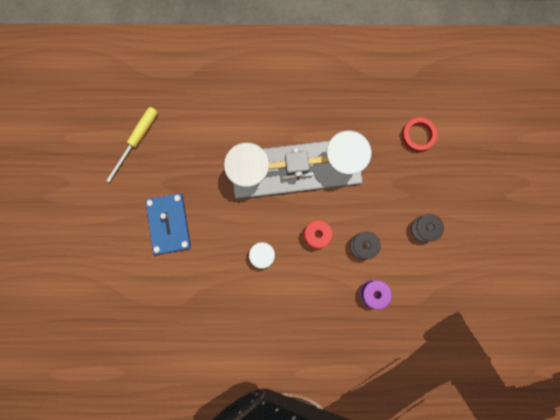

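View pics/side0.png

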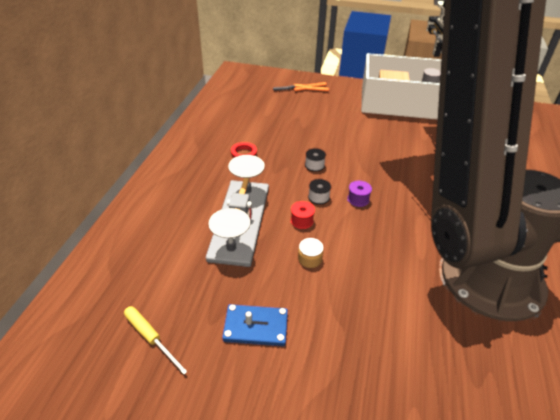

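Top view: grey/black reels at (427,228) and (366,245). The red one at (318,234) and purple one at (377,295) are decoys. The pans are at (246,165) and (349,152), the blue holder at (168,224) with its spindle near (164,216), and the tin at (261,255). The side view agrees with this.

```bash
python3 - <<'E'
from h import *
for n in("top","side"):
    f=np.load(n+"0.npz"); im,d=f["im"],f["d"]; P=cloud(n,d)
    ok=d>0
    for nm,c,r,lo,hi in[("reelA",(.486,-.31),.05,.036,.052),("reelB",(.449,-.165),.045,.036,.052),("red",(.475,-.06),.045,.036,.052),("purple",(.34,-.19),.05,.036,.052),("tin",(.431,.056),.045,.038,.052),("panL",(.61,.09),.06,.095,.115),("panR",(.64,-.15),.07,.095,.115),("holder",(.5,.268),.09,.011,.022),("spindle",(.515,.27),.04,.03,.055)]:
        m=ok&(np.hypot(P[...,0]-c[0],P[...,1]-c[1])<r)&(P[...,2]>lo)&(P[...,2]<hi)
        q=P[m]
        if len(q)<4: print(n,nm,len(q)); continue
        cc,rr=cv2.minEnclosingCircle(q[:,:2].astype(np.float32))
        rc=cv2.minAreaRect((q[:,:2]*1000).astype(np.float32)) 
        print(n,nm,len(q),np.round(cc,4),round(rr,4),"med",np.median(q,0).round(4),"rect",np.round(rc[0],1),np.round(rc[1],1),round(rc[2],1))
for n,uvs in(("top",[((427,227),.044),((366,245),.044),((246,165),.105),((349,152),.105),((163.5,216),.046),((168,224),.016)]),("side",[((248,315),.046),((230,222),.105),((246,166),.105),((315,154),.044),((320,186),.044)])):
    for uv,z in uvs: print(n,uv,ray(n,uv,z).round(4))
E
python3 - <<'E'
import cv2,numpy as np
im=np.load('top0.npz')["im"]
a=cv2.resize(im[180:260,130:210],None,fx=5,fy=5,interpolation=cv2.INTER_CUBIC); b=cv2.resize(im[200:280,340:460][:,:80+20],None,fx=4,fy=5,interpolation=cv2.INTER_CUBIC)
cv2.imwrite('pics/c0.png',np.hstack([a,b])[...,::-1])
E
```

```text
top reelA 547 [ 0.4897 -0.3236] 0.0308 med [ 0.4901 -0.3243  0.0432] rect [ 489.7 -323.8] [59.4 60.3] 42.0
top reelB 549 [ 0.4502 -0.1803] 0.0312 med [ 0.4504 -0.1801  0.0431] rect [ 449.5 -179.8] [58.4 60. ] 89.8
top red 546 [ 0.4753 -0.0737] 0.0307 med [ 0.4753 -0.0734  0.0432] rect [475.5 -73.3] [58.3 58.4] 89.9
top purple 568 [ 0.3412 -0.2013] 0.0312 med [ 0.341  -0.2008  0.043 ] rect [ 342.1 -200.4] [59.8 58.7] 89.7
top tin 480 [0.4284 0.0524] 0.0275 med [0.429  0.0535 0.0441] rect [429.2  52.5] [52.8 51. ] 0.1
top panL 1499 [0.619  0.0835] 0.0471 med [0.618  0.0834 0.1042] rect [618.7  83.2] [92.3 92.1] 26.7
top panR 1478 [ 0.6453 -0.1348] 0.0473 med [ 0.6442 -0.1346  0.1042] rect [ 645.  -134.7] [92.5 92.5] 87.5
top holder 2025 [0.5014 0.2702] 0.0755 med [0.4987 0.2686 0.0153] rect [501.9 270. ] [129.9  85.8] 10.1
top spindle 40 [0.5163 0.2729] 0.007 med [0.5159 0.2715 0.0439] rect [516.3 272.4] [12.9 13. ] 43.7
side reelA 206 [ 0.4886 -0.3229] 0.0333 med [ 0.4876 -0.3204  0.0419] rect [ 487.6 -321. ] [57.2 61.9] 10.1
side reelB 259 [ 0.449  -0.1794] 0.0323 med [ 0.4477 -0.176
[... 514 characters left out ...]
1307  0.1035] rect [ 643.  -131.4] [92.8 92.7] 79.4
side holder 2097 [0.5006 0.272 ] 0.0761 med [0.4979 0.2762 0.015 ] rect [500.7 272.3] [129.9  87.2] 9.9
side spindle 49 [0.5152 0.2749] 0.0073 med [0.5144 0.2773 0.0425] rect [514.1 275. ] [12.3 12.7] 15.9
top (427, 227) [ 0.4902 -0.3174  0.044 ]
top (366, 245) [ 0.4505 -0.1796  0.044 ]
top (246, 165) [0.6177 0.0835 0.105 ]
top (349, 152) [ 0.6458 -0.1355  0.105 ]
top (163.5, 216) [0.516  0.2704 0.046 ]
top (168, 224) [0.5009 0.2677 0.016 ]
side (248, 315) [0.5153 0.2773 0.046 ]
side (230, 222) [0.6161 0.0839 0.105 ]
side (246, 166) [ 0.6438 -0.1303  0.105 ]
side (315, 154) [ 0.4891 -0.3201  0.044 ]
side (320, 186) [ 0.4477 -0.1758  0.044 ]
```

View pics/c0.png

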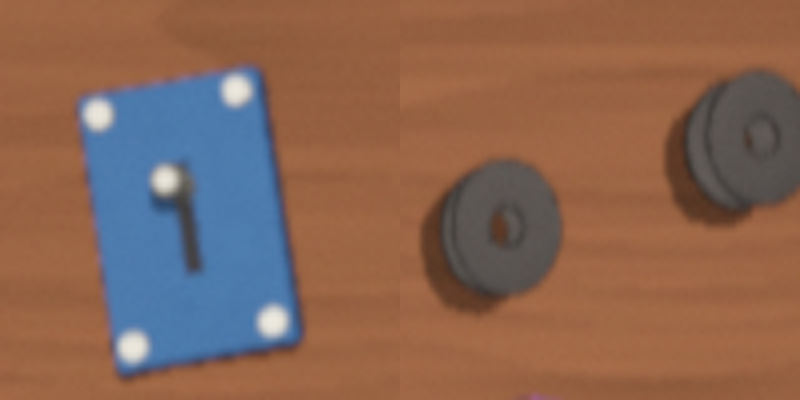

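Both cameras agree within about 2 mm on reels A (0.489,-0.322) and B (0.450,-0.179), the pans, and the spindle (0.516,0.274), which lies on the slot line about 14.7 mm from its middle. I'm moving to reel A now, with the jaws perpendicular to the slot direction (a=100°).

```bash
cat >> h.py <<'E'
def to(x,y,z):
    o=get_obs(); p=o["tool_pos"]; r,pi,yw=o["orientation"]; a=np.radians(90-r+yw); dx,dy=x-p[0],y-p[1]
    print("a",round(np.degrees(a),2),"pitch",round(pi,2),"pos",np.round(p,4),"lin mm",np.round(1e3*np.array([p[2]-z,dx*np.cos(a)+dy*np.sin(a),dx*np.sin(a)-dy*np.cos(a)]),1),"F",np.round(o["force"],2),"open",round(o["opening"],4),"t",round(o["clock"],2),"j6",round(o["joint_pos"][5],0))
E
python3 -m pendant '[{"claw":87,"linear":[0,0,0],"twist":0.08},{"claw":87,"linear":[0,20.7,28.5],"twist":0},{"claw":87,"linear":[0,20.7,28.5],"twist":0},{"claw":87,"linear":[0,20.7,28.5],"twist":0},{"claw":87,"linear":[0,20.7,28.5],"twist":0},{"claw":87,"linear":[0,20.7,28.5],"twist":0},{"claw":87,"linear":[0,20.7,28.5],"twist":0},{"claw":87,"linear":[0,20.7,28.5],"twist":0},{"claw":87,"linear":[0,20.7,28.5],"twist":0},{"claw":87,"linear":[0,20.7,28.5],"twist":0}]'
python3 -c "
from h import *
to(.4892,-.3225,.07)"
```

```text
clock: 1.73
tool_pos: [0.3921, -0.4229, 0.2269]
orientation: [-39.1, 90.0, -29.0]
force: [0.3, -0.3, 0.1]
opening: 0.0868
a 100.13 pitch 89.96 pos [ 0.3921 -0.4229  0.2269] lin mm [156.9  81.8 113.2] F [ 0.25 -0.28  0.15] open 0.0868 t 1.73 j6 -52.0
```

```bash
python3 -m pendant '[{"claw":87,"linear":[0,20.4,28.3],"twist":0},{"claw":87,"linear":[0,20.5,28.3],"twist":0},{"claw":87,"linear":[0,20.5,28.3],"twist":0},{"claw":87,"linear":[0,20.4,28.3],"twist":0},{"claw":87,"linear":[25,0,0],"twist":0},{"claw":87,"linear":[30,0,0],"twist":0},{"claw":87,"linear":[30,0,0],"twist":0},{"claw":87,"linear":[30,0,0],"twist":0},{"claw":87,"linear":[30,0,0],"twist":0},{"claw":87,"linear":[12,0,0],"twist":0}]'
python3 - <<'E'
from h import *
to(.4892,-.3225,.014)
im,d=snapshot("side"); save("s1.png",cv2.resize(im[100:260,230:400],None,fx=3,fy=3))
E
```

```text
clock: 2.57
tool_pos: [0.4861, -0.3229, 0.0656]
orientation: [145.9, 89.7, 156.0]
force: [-1.2, -0.5, -0.4]
opening: 0.087
a 100.09 pitch 89.72 pos [ 0.4861 -0.3229  0.0656] lin mm [51.6 -0.1  3.1] F [-1.15 -0.55 -0.36] open 0.087 t 2.57 j6 -65.0
```

View pics/s1.png

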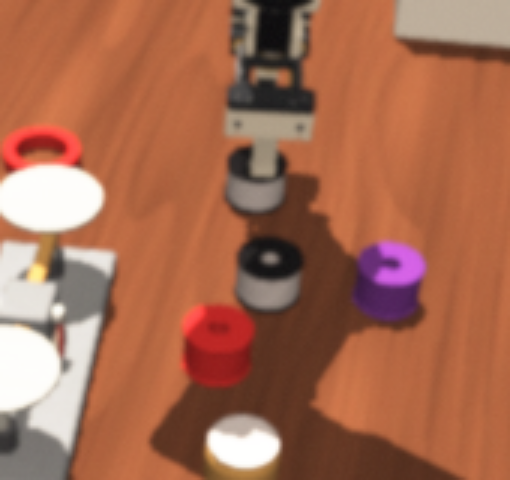

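The side picture shows the open fingers straddling the far grey reel (about (255,180) in the crop), clear of the red and purple decoys.

```bash
python3 -m pendant '[{"claw":87,"linear":[10,0,0],"twist":0},{"claw":87,"linear":[10,0,0],"twist":0},{"claw":87,"linear":[10,0,0],"twist":0},{"claw":87,"linear":[10,0,0],"twist":0},{"claw":87,"linear":[8,0,0],"twist":0},{"claw":87,"linear":[4,0,0],"twist":0},{"claw":87,"linear":[0,0,0],"twist":0},{"claw":87,"linear":[0,0,0],"twist":0},{"claw":87,"linear":[0,0,0],"twist":0},{"claw":87,"linear":[0,0,0],"twist":0}]'
python3 -c "
from h import *
to(.4892,-.3225,.014)"
```

```text
clock: 3.45
tool_pos: [0.4886, -0.324, 0.0181]
orientation: [-28.7, 89.9, -18.6]
force: [-0.3, -0.7, -0.4]
opening: 0.0871
a 100.14 pitch 89.94 pos [ 0.4886 -0.324   0.0181] lin mm [4.1 1.4 0.8] F [-0.28 -0.7  -0.42] open 0.0871 t 3.45 j6 -65.0
```

```bash
python3 -m pendant '[{"claw":87,"linear":[4,1,0.8],"twist":0},{"claw":75,"linear":[0,0,0],"twist":0},{"claw":66,"linear":[0,0,0],"twist":0},{"claw":62,"linear":[0,0,0],"twist":0},{"claw":55,"linear":[0,0,0],"twist":0},{"claw":50,"linear":[0,0,0],"twist":0},{"claw":50,"linear":[0,0,0],"twist":0},{"claw":50,"linear":[0,0,0],"twist":0},{"claw":50,"linear":[0,0,0],"twist":0},{"claw":50,"linear":[0,0,0],"twist":0}]'
python3 -c "
from h import *
to(.6442,-.1330,.16)"
```

```text
clock: 4.28
tool_pos: [0.489, -0.3229, 0.0137]
orientation: [-30.0, 90.0, -19.9]
force: [1.2, -0.9, 0.1]
opening: 0.0622
a 100.13 pitch 89.98 pos [ 0.489  -0.3229  0.0137] lin mm [-146.3  159.6  186.2] F [ 1.24 -0.92  0.14] open 0.0622 t 4.28 j6 -66.0
```

```bash
python3 -m pendant '[{"claw":50,"linear":[-20,0,0],"twist":0},{"claw":50,"linear":[-38,0,0],"twist":0},{"claw":50,"linear":[-40,0,0],"twist":0},{"claw":50,"linear":[-38,0,0],"twist":0},{"claw":50,"linear":[-20,11,13],"twist":0},{"claw":50,"linear":[0,25,29],"twist":0},{"claw":50,"linear":[0,26,30.3],"twist":0},{"claw":50,"linear":[0,26,30.3],"twist":0},{"claw":50,"linear":[0,26,30.3],"twist":0},{"claw":50,"linear":[0,25,29],"twist":0}]'
python3 -m pendant '[{"claw":50,"linear":[0,15,17],"twist":0},{"claw":50,"linear":[0,5.6,7.3],"twist":0},{"claw":50,"linear":[0,0,0],"twist":0},{"claw":50,"linear":[0,0,0],"twist":0},{"claw":50,"linear":[10,0,0],"twist":0},{"claw":50,"linear":[10,0,0],"twist":0},{"claw":50,"linear":[10,0,0],"twist":0},{"claw":50,"linear":[0,0,0],"twist":0},{"claw":50,"linear":[0,0,0],"twist":0},{"claw":50,"linear":[0,0,0],"twist":0}]'
python3 -c "
from h import *
to(.6442,-.1330,.1187)"
```

```text
clock: 5.12
tool_pos: [0.6239, -0.1555, 0.1689]
orientation: [146.7, 89.9, 156.9]
force: [0.8, -0.8, -3.7]
opening: 0.062
clock: 5.95
tool_pos: [0.644, -0.1334, 0.1396]
orientation: [-126.4, 90.0, -116.3]
force: [0.5, 0.4, -3.5]
opening: 0.0618
a 100.11 pitch 89.98 pos [ 0.644  -0.1334  0.1396] lin mm [20.9  0.3  0.3] F [ 0.54  0.37 -3.53] open 0.0618 t 5.95 j6 -85.0
```

```bash
python3 -m pendant '[{"claw":50,"linear":[5,0.3,0.3],"twist":0},{"claw":50,"linear":[5,0,0],"twist":0},{"claw":50,"linear":[4,0,0],"twist":0},{"claw":50,"linear":[3,0,0],"twist":0},{"claw":50,"linear":[3,0,0],"twist":0},{"claw":50,"linear":[3,0,0],"twist":0},{"claw":50,"linear":[2,0,0],"twist":0},{"claw":50,"linear":[2,0,0],"twist":0},{"claw":50,"linear":[0,0,0],"twist":0},{"claw":50,"linear":[0,0,0],"twist":0}]'
python3 -c "
from h import *
to(.6442,-.1330,.1087)"
```

```text
clock: 6.78
tool_pos: [0.6443, -0.1326, 0.1125]
orientation: [178.1, 90.0, -171.8]
force: [-0.1, 0.0, -3.7]
opening: 0.0621
a -259.87 pitch 89.99 pos [ 0.6443 -0.1326  0.1125] lin mm [ 3.8 -0.4 -0.1] F [-0.12  0.   -3.74] open 0.0621 t 6.78 j6 -85.0
```

```bash
python3 -m pendant '[{"claw":50,"linear":[2,0,0],"twist":0},{"claw":50,"linear":[1,0,0],"twist":0},{"claw":50,"linear":[0.5,0,0],"twist":0},{"claw":50,"linear":[0,0,0],"twist":0},{"claw":66,"linear":[0,0,0],"twist":0},{"claw":72,"linear":[0,0,0],"twist":0},{"claw":80,"linear":[0,0,0],"twist":0},{"claw":87,"linear":[0,0,0],"twist":0},{"claw":87,"linear":[0,0,0],"twist":0},{"claw":87,"linear":[-5,0,0],"twist":0}]'
python3 -m pendant '[{"claw":87,"linear":[-15,0,0],"twist":0},{"claw":87,"linear":[-25,0,0],"twist":0},{"claw":87,"linear":[-15,0,0],"twist":0},{"claw":87,"linear":[-5,0,0],"twist":0},{"claw":87,"linear":[0,-12,-24],"twist":0},{"claw":87,"linear":[0,-12,-30],"twist":0},{"claw":87,"linear":[0,-12,-36],"twist":0},{"claw":87,"linear":[0,-12,-36],"twist":0},{"claw":87,"linear":[0,-12,-30],"twist":0},{"claw":87,"linear":[0,-5,-10],"twist":0}]'
python3 - <<'E'
from h import *
to(.4497,-.1793,.07)
for n in("top","side"):
    im,d=snapshot(n); P=cloud(n,d); np.savez(n+"1.npz",im=im,d=d)
    for nm,c,r,lo,hi in[("A",(.644,-.133),.06,.125,.155),("panR",(.644,-.133),.07,.085,.1),("panL",(.618,.084),.06,.1,.125),("B",(.4497,-.1793),.045,.036,.052)]:
        m=(d>0)&(np.hypot(P[...,0]-c[0],P[...,1]-c[1])<r)&(P[...,2]>lo)&(P[...,2]<hi); q=P[m]
        if len(q)>4:
            cc,rr=cv2.minEnclosingCircle(q[:,:2].astype(np.float32)); print(n,nm,len(q),np.round(cc,4),round(rr,4),np.median(q,0).round(4))
E
```

```text
clock: 7.62
tool_pos: [0.6437, -0.1325, 0.1134]
orientation: [164.3, 89.9, 174.4]
force: [-0.8, -0.0, -0.1]
opening: 0.0861
clock: 8.45
tool_pos: [0.4884, -0.2269, 0.1741]
orientation: [137.8, 89.9, 147.8]
force: [-0.5, -0.2, -0.3]
opening: 0.0869
a 100.04 pitch 89.93 pos [ 0.4884 -0.2269  0.1741] lin mm [104.1  53.6 -29.8] F [-0.48 -0.17 -0.29] open 0.0869 t 8.45 j6 -76.0
top panL 1381 [0.6189 0.0838] 0.0469 [0.6193 0.087  0.1143]
side A 323 [ 0.6426 -0.1308] 0.0311 [ 0.6404 -0.1256  0.1369]
side panR 324 [ 0.6423 -0.1325] 0.0479 [ 0.6323 -0.1105  0.0937]
side panL 952 [0.6184 0.0842] 0.0486 [0.6169 0.0877 0.1137]
side B 262 [ 0.447  -0.1781] 0.033 [ 0.4479 -0.1763  0.0423]
```

Reel A stands on the right pan, which is down, and the left pan is up. Next is reel B.

```bash
python3 -m pendant '[{"claw":87,"linear":[0,20,-10],"twist":0},{"claw":87,"linear":[0,22,-13],"twist":0},{"claw":87,"linear":[10,11,-6.5],"twist":0},{"claw":87,"linear":[25,0,0],"twist":0},{"claw":87,"linear":[30,0,0],"twist":0},{"claw":87,"linear":[25,0,0],"twist":0},{"claw":87,"linear":[10,0,0],"twist":0},{"claw":87,"linear":[0,0,0],"twist":0},{"claw":87,"linear":[0,0,0],"twist":0},{"claw":87,"linear":[0,0,0],"twist":0}]'
python3 -c "
from h import *
to(.4497,-.1793,.0137)"
```

```text
clock: 9.38
tool_pos: [0.4552, -0.1786, 0.0748]
orientation: [-23.4, 89.9, -13.2]
force: [0.7, 0.2, 0.8]
opening: 0.0868
a 100.17 pitch 89.93 pos [ 0.4552 -0.1786  0.0748] lin mm [61.1  0.3 -5.6] F [0.66 0.19 0.83] open 0.0868 t 9.38 j6 -82.0
```

```bash
python3 -m pendant '[{"claw":87,"linear":[10,0.3,-5.6],"twist":0},{"claw":87,"linear":[15,0,0],"twist":0},{"claw":87,"linear":[15,0,0],"twist":0},{"claw":87,"linear":[12,0,0],"twist":0},{"claw":87,"linear":[6,0,0],"twist":0},{"claw":87,"linear":[3,0,0],"twist":0},{"claw":75,"linear":[0,0,0],"twist":0},{"claw":66,"linear":[0,0,0],"twist":0},{"claw":62,"linear":[0,0,0],"twist":0},{"claw":50,"linear":[0,0,0],"twist":0}]'
python3 -m pendant '[{"claw":50,"linear":[0,0,0],"twist":0},{"claw":50,"linear":[0,0,0],"twist":0},{"claw":50,"linear":[0,0,0],"twist":0},{"claw":50,"linear":[-15,0,0],"twist":0},{"claw":50,"linear":[-35,0,0],"twist":0},{"claw":50,"linear":[-40,0,0],"twist":0},{"claw":50,"linear":[-40,0,0],"twist":0},{"claw":50,"linear":[-30,0,0],"twist":0},{"claw":50,"linear":[-10,0,0],"twist":0},{"claw":50,"linear":[0,0,0],"twist":0}]'
python3 -c "
from h import *
to(.6181,.0838,.16)"
```

```text
clock: 10.22
tool_pos: [0.449, -0.1795, 0.0138]
orientation: [-11.1, 89.9, -0.9]
force: [-0.6, -0.5, -0.1]
opening: 0.0658
clock: 11.05
tool_pos: [0.4494, -0.1794, 0.1853]
orientation: [-7.0, 89.7, 3.2]
force: [0.7, 0.5, -4.3]
opening: 0.0611
a 100.13 pitch 89.73 pos [ 0.4494 -0.1794  0.1853] lin mm [ 25.3 229.4 212.3] F [ 0.72  0.45 -4.32] open 0.0611 t 11.05 j6 -81.0
```

```bash
python3 -m pendant '[{"claw":50,"linear":[0,12,11],"twist":0},{"claw":50,"linear":[0,24,22],"twist":0},{"claw":50,"linear":[0,27,25],"twist":0},{"claw":50,"linear":[0,27,25],"twist":0},{"claw":50,"linear":[0,27,25],"twist":0},{"claw":50,"linear":[0,27,25],"twist":0},{"claw":50,"linear":[0,27,25],"twist":0},{"claw":50,"linear":[0,26,24],"twist":0},{"claw":50,"linear":[0,20,19],"twist":0},{"claw":50,"linear":[0,10,9],"twist":0}]'
python3 -m pendant '[{"claw":50,"linear":[0,2.4,2.3],"twist":0},{"claw":50,"linear":[10,0,0],"twist":0},{"claw":50,"linear":[10,0,0],"twist":0},{"claw":50,"linear":[10,0,0],"twist":0},{"claw":50,"linear":[5,0,0],"twist":0},{"claw":50,"linear":[0,0,0],"twist":0},{"claw":50,"linear":[0,0,0],"twist":0},{"claw":50,"linear":[0,0,0],"twist":0},{"claw":50,"linear":[0,0,0],"twist":0},{"claw":50,"linear":[0,0,0],"twist":0}]'
python3 -c "
from h import *
to(.6181,.0838,.1287)"
```

```text
clock: 11.88
tool_pos: [0.6153, 0.0836, 0.1788]
orientation: [-177.3, 89.7, -167.1]
force: [0.4, -1.3, -4.0]
opening: 0.0612
clock: 12.72
tool_pos: [0.6173, 0.0837, 0.1488]
orientation: [12.5, 89.9, 22.6]
force: [-0.2, -0.2, -3.8]
opening: 0.0611
a 100.12 pitch 89.93 pos [0.6173 0.0837 0.1488] lin mm [20.1 -0.1  0.8] F [-0.22 -0.19 -3.8 ] open 0.0611 t 12.72 j6 -106.0
```

```bash
python3 -m pendant '[{"claw":50,"linear":[5,0,0.6],"twist":0},{"claw":50,"linear":[5,0,0],"twist":0},{"claw":50,"linear":[4,0,0],"twist":0},{"claw":50,"linear":[3,0,0],"twist":0},{"claw":50,"linear":[3,0,0],"twist":0},{"claw":50,"linear":[3,0,0],"twist":0},{"claw":50,"linear":[3,0,0],"twist":0},{"claw":50,"linear":[2,0,0],"twist":0},{"claw":50,"linear":[1,0,0],"twist":0},{"claw":50,"linear":[0,0,0],"twist":0}]'
python3 -c "
from h import *
to(.6181,.0838,.1187)"
```

```text
clock: 13.55
tool_pos: [0.6176, 0.0838, 0.1189]
orientation: [-76.5, 90.0, -66.4]
force: [-1.2, -0.6, -1.0]
opening: 0.0615
a 100.13 pitch 90.0 pos [0.6176 0.0838 0.1189] lin mm [ 0.2 -0.1  0.4] F [-1.25 -0.64 -1.01] open 0.0615 t 13.55 j6 -106.0
```

```bash
python3 -m pendant '[{"claw":50,"linear":[0,0,0],"twist":0},{"claw":66,"linear":[0,0,0],"twist":0},{"claw":72,"linear":[0,0,0],"twist":0},{"claw":80,"linear":[0,0,0],"twist":0},{"claw":87,"linear":[0,0,0],"twist":0},{"claw":87,"linear":[0,0,0],"twist":0},{"claw":87,"linear":[-5,0,0],"twist":0},{"claw":87,"linear":[-15,0,0],"twist":0},{"claw":87,"linear":[-25,0,0],"twist":0},{"claw":87,"linear":[-20,0,0],"twist":0}]'
python3 -m pendant '[{"claw":87,"linear":[0,0,-15],"twist":0},{"claw":87,"linear":[0,0,-25],"twist":0},{"claw":87,"linear":[0,0,-30],"twist":0},{"claw":87,"linear":[0,0,-30],"twist":0},{"claw":87,"linear":[0,0,0],"twist":0},{"claw":87,"linear":[0,0,0],"twist":0},{"claw":87,"linear":[0,0,0],"twist":0},{"claw":87,"linear":[0,0,0],"twist":0},{"claw":87,"linear":[0,0,0],"twist":0},{"claw":87,"linear":[0,0,0],"twist":0}]'
python3 -m pendant '[{"claw":87,"linear":[0,0,0],"twist":0},{"claw":87,"linear":[0,0,0],"twist":0},{"claw":87,"linear":[0,0,0],"twist":0},{"claw":87,"linear":[0,0,0],"twist":0},{"claw":87,"linear":[0,0,0],"twist":0},{"claw":87,"linear":[0,0,0],"twist":0},{"claw":87,"linear":[0,0,0],"twist":0},{"claw":87,"linear":[0,0,0],"twist":0},{"claw":87,"linear":[0,0,0],"twist":0},{"claw":87,"linear":[0,0,0],"twist":0}]'
cat >> h.py <<'E'
def look(tag):
  for n in("top","side"):
    im,d=snapshot(n); P=cloud(n,d); save(n+tag+".png",im)
    for nm,c in[("R",(.644,-.133)),("L",(.618,.084))]:
      near=(d>0)&(np.hypot(P[...,0]-c[0],P[...,1]-c[1])<.06)
      m=near&(P[...,2]>.128)&(P[...,2]<.165); q=P[m]; g=P[near&(P[...,2]>.085)&(P[...,2]<.12)]
      if len(q)>20:
        cc,rr=cv2.minEnclosingCircle(q[:,:2].astype(np.float32)); print(n,nm,len(q),np.round(cc,4),round(rr,4),"reel z",np.percentile(q[:,2],[10,50,90]).round(4),"pan z",np.percentile(g[:,2],[10,50,90]).round(4) if len(g) else 0)
E
python3 -c "
from h import *
look('2'); to(.6181,.0838,.1187)"
```

```text
clock: 14.38
tool_pos: [0.6177, 0.0837, 0.1855]
orientation: [-79.8, 90.0, -69.7]
force: [0.7, 0.9, 0.8]
opening: 0.0871
clock: 15.22
tool_pos: [0.5197, 0.0663, 0.1837]
orientation: [-159.1, 90.0, -149.0]
force: [0.3, -0.2, -0.4]
opening: 0.0873
clock: 16.05
tool_pos: [0.5192, 0.0662, 0.1841]
orientation: [40.7, 90.0, 50.8]
force: [-0.3, 0.8, -0.0]
opening: 0.0871
top R 777 [ 0.6441 -0.1333] 0.0313 reel z [0.1435 0.1577 0.1597] pan z [0.1123 0.1141 0.1164]
side R 454 [ 0.6426 -0.1314] 0.0326 reel z [0.1346 0.1555 0.1585] pan z [0.1113 0.1135 0.1172]
side L 436 [0.6149 0.0839] 0.0327 reel z [0.1339 0.1375 0.1392] pan z [0.0921 0.0947 0.1123]
a 100.13 pitch 90.0 pos [0.5191 0.0662 0.1841] lin mm [ 6.540e+01 -1.000e-01  1.005e+02] F [ 0.06  0.13 -0.45] open 0.0871 t 16.15 j6 -109.0
```

View pics/side2.png

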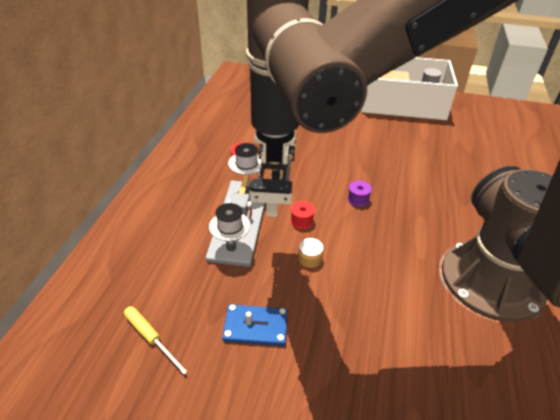

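The left reel (B) is down, top at 0.139 m and pan at 0.095 m. The right reel (A) is up, top at 0.159 m and pan at 0.114 m. Both stand upright, so B is heavier and I'm picking it up.

```bash
python3 -m pendant '[{"claw":87,"linear":[0,0,15],"twist":0},{"claw":87,"linear":[0,0,30],"twist":0},{"claw":87,"linear":[0,0,35],"twist":0},{"claw":87,"linear":[0,-0.5,19],"twist":0},{"claw":87,"linear":[0,0,0],"twist":0},{"claw":87,"linear":[10,0,0],"twist":0},{"claw":87,"linear":[20,0,0],"twist":0},{"claw":87,"linear":[15,0,0],"twist":0},{"claw":87,"linear":[5,0,0],"twist":0},{"claw":87,"linear":[0,0,0],"twist":0}]'
python3 -c "
from h import *
to(.617,.083,.108)"
```

```text
clock: 16.98
tool_pos: [0.615, 0.0827, 0.1323]
orientation: [-171.4, 89.8, -161.2]
force: [-0.7, -0.3, 0.3]
opening: 0.0869
a 100.12 pitch 89.82 pos [0.615  0.0827 0.1323] lin mm [24.3 -0.   2. ] F [-0.74 -0.32  0.3 ] open 0.0869 t 16.98 j6 -106.0
```

```bash
python3 -m pendant '[{"claw":87,"linear":[10,0,1],"twist":0},{"claw":87,"linear":[8,0,0],"twist":0},{"claw":87,"linear":[4,0,0],"twist":0},{"claw":87,"linear":[0,0,0],"twist":0},{"claw":75,"linear":[0,0,0],"twist":0},{"claw":68,"linear":[0,0,0],"twist":0},{"claw":64,"linear":[0,0,0],"twist":0},{"claw":62,"linear":[0,0,0],"twist":0},{"claw":60,"linear":[0,0,0],"twist":0},{"claw":55,"linear":[0,0,0],"twist":0}]'
python3 -m pendant '[{"claw":50,"linear":[0,0,0],"twist":0},{"claw":50,"linear":[0,0,0],"twist":0},{"claw":50,"linear":[-2,0,0],"twist":0},{"claw":50,"linear":[-3,0,0],"twist":0},{"claw":50,"linear":[-4,0,0],"twist":0},{"claw":50,"linear":[-4,0,0],"twist":0},{"claw":50,"linear":[-4,0,0],"twist":0},{"claw":50,"linear":[-4,0,0],"twist":0},{"claw":50,"linear":[-4,0,0],"twist":0},{"claw":50,"linear":[-6,0,0],"twist":0}]'
python3 -m pendant '[{"claw":50,"linear":[-12,0,0],"twist":0},{"claw":50,"linear":[-20,0,0],"twist":0},{"claw":50,"linear":[-10,0,0],"twist":0},{"claw":50,"linear":[0,0,0],"twist":0},{"claw":50,"linear":[0,0,0],"twist":0},{"claw":50,"linear":[0,0,0],"twist":0},{"claw":50,"linear":[0,0,0],"twist":0},{"claw":50,"linear":[0,0,0],"twist":0},{"claw":50,"linear":[0,0,0],"twist":0},{"claw":50,"linear":[0,0,0],"twist":0}]'
python3 - <<'E'
from h import *
to(.5165,.2735,.1)
look('3')
p=get_obs()["tool_pos"]
for n in("top","side"):
    im,d=snapshot(n);P=cloud(n,d)
    m=(d>0)&(np.hypot(P[...,0]-p[0],P[...,1]-p[1])<.05)&(np.abs(P[...,2]-p[2]-.012)<.05); q=P[m]
    for k in np.arange(-.03,.05,.006):
        s=q[np.abs(q[:,2]-p[2]-k)<.003]
        if len(s): print(n,round(k,3),len(s),s[:,:2].min(0).round(4),s[:,:2].max(0).round(4))
E
```

```text
clock: 17.82
tool_pos: [0.6178, 0.0836, 0.1124]
orientation: [29.7, 90.0, 39.8]
force: [-0.7, 0.7, 1.7]
opening: 0.0611
clock: 18.65
tool_pos: [0.617, 0.083, 0.1428]
orientation: [-174.7, 89.9, -164.6]
force: [0.2, 0.9, -4.5]
opening: 0.0611
clock: 19.48
tool_pos: [0.6175, 0.0833, 0.1845]
orientation: [-167.3, 90.0, -157.2]
force: [0.6, -0.0, -4.2]
opening: 0.0614
a 100.13 pitch 89.95 pos [0.6175 0.0833 0.1845] lin mm [ 84.5 205.  -66. ] F [ 0.64 -0.04 -4.23] open 0.0614 t 19.48 j6 -105.0
top R 651 [ 0.6444 -0.1321] 0.0312 reel z [0.136 0.138 0.14 ] pan z [0.0924 0.0946 0.1031]
side R 146 [ 0.6374 -0.1301] 0.0312 reel z [0.1304 0.1366 0.139 ] pan z [0.0917 0.0959 0.1143]
top -0.018 7 [0.5886 0.0532] [0.6246 0.104 ]
top -0.012 44 [0.5875 0.0532] [0.6123 0.1079]
top -0.006 18 [0.5888 0.0566] [0.6057 0.1031]
top -0.0 20 [0.5892 0.0563] [0.606  0.1005]
top 0.006 21 [0.5891 0.056 ] [0.6068 0.1059]
top 0.012 17 [0.5896 0.0577] [0.6074 0.1125]
top 0.018 5 [0.5891 0.0611] [0.5981 0.0874]
top 0.024 146 [0.5871 0.0496] [0.6158 0.1145]
top 0.03 24 [0.5918 0.0551] [0.6156 0.1139]
top 0.036 6 [0.5999 0.0511] [0.613  0.1173]
top 0.042 1 [0.6003 0.1163] [0.6003 0.1163]
top 0.048 2 [0.6119 0.114 ] [0.6122 0.1159]
side -0.018 21 [0.5872 0.0754] [0.6378 0.1148]
side -0.012 51 [0.5859 0.0751] [0.642  0.1167]
side -0.006 31 [0.5871 0.08  ] [0.641  0.1111]
side -0.0 36 [0.5877 0.078 ] [0.6366 0.1266]
side 0.006 38 [0.5876 0.0798] [0.6321 0.1316]
side 0.012 33 [0.5879 0.0779] [0.6178 0.1312]
side 0.018 22 [0.5879 0.0853] [0.6165 0.1319]
side 0.024 19 [0.5969 0.125 ] [0.6171 0.1325]
side 0.03 7 [0.5995 0.129 ] [0.6181 0.1321]
side 0.036 5 [0.6208 0.0516] [0.6321 0.0543]
side 0.042 13 [0.6199 0.0494] [0.6328 0.0549]
side 0.048 21 [0.6185 0.0476] [0.6327 0.0561]
```

View pics/side3.png

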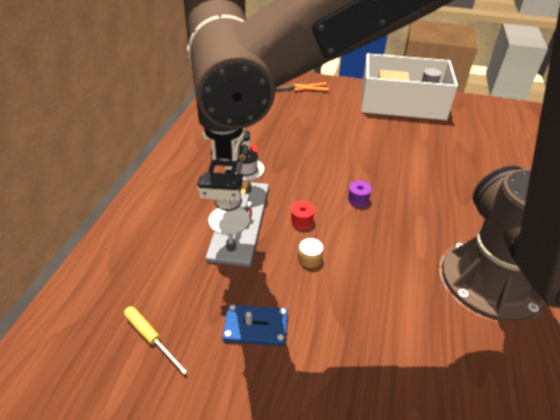

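B is held upright with its lower rim clear of the pan, and A is standing on the right pan, now down. The rim outline puts B's axis about 0.7 mm ahead of the TCP along the slot, so I'm moving over the spindle.

```bash
python3 -m pendant '[{"claw":50,"linear":[0,13,-4.5],"twist":0},{"claw":50,"linear":[0,28,-9.2],"twist":0},{"claw":50,"linear":[0,34,-11.2],"twist":0},{"claw":50,"linear":[0,34,-11.1],"twist":0},{"claw":50,"linear":[0,34,-11.1],"twist":0},{"claw":50,"linear":[0,32,-10.5],"twist":0},{"claw":50,"linear":[0,20,-6.5],"twist":0},{"claw":50,"linear":[0,9.4,-3],"twist":0},{"claw":50,"linear":[0,0,0],"twist":0},{"claw":50,"linear":[0,0,0],"twist":0}]'
python3 -m pendant '[{"claw":50,"linear":[10,0,0],"twist":0},{"claw":50,"linear":[25,0,0],"twist":0},{"claw":50,"linear":[25,0,0],"twist":0},{"claw":50,"linear":[20,0,0],"twist":0},{"claw":50,"linear":[10,0,0],"twist":0},{"claw":50,"linear":[5,0,0],"twist":0},{"claw":50,"linear":[5,0,0],"twist":0},{"claw":50,"linear":[0,0,0],"twist":0},{"claw":50,"linear":[0,0,0],"twist":0},{"claw":50,"linear":[0,0,0],"twist":0}]'
python3 - <<'E'
from h import *
to(.5155,.2727,.062)
p=get_obs()["tool_pos"]
ims=[]
for n in("top","side"):
    im,d=snapshot(n);P=cloud(n,d)
    c,R,t=cam(n); q=R@p+t; u,v=int(q[0]/q[2]*c["fx"]+c["cx"]),int(q[1]/q[2]*c["fy"]+c["cy"])
    u0,v0=max(0,u-50),max(0,v-50); ims.append(cv2.resize(im[v0:v0+100,u0:u0+100],(400,400),interpolation=cv2.INTER_CUBIC))
    m=(d>0)&(np.hypot(P[...,0]-p[0],P[...,1]-p[1])<.045)&(P[...,2]>p[2]-.022)&(P[...,2]<p[2]+.02)
    q=P[m]
    for k in(-.02,-.016,-.012,-.006,0,.006):
        s=q[np.abs(q[:,2]-p[2]-k)<.002]
        if len(s): print(n,k,len(s),s[:,:2].min(0).round(4),s[:,:2].max(0).round(4))
save("h4.png",np.hstack(ims))
E
```

```text
clock: 20.52
tool_pos: [0.5153, 0.2731, 0.1851]
orientation: [-103.0, 90.0, -92.8]
force: [1.1, -0.3, -4.5]
opening: 0.0616
clock: 21.35
tool_pos: [0.5163, 0.2732, 0.0861]
orientation: [30.2, 89.9, 40.4]
force: [-1.0, -0.5, -3.8]
opening: 0.0615
a 100.14 pitch 89.89 pos [0.5163 0.2732 0.0861] lin mm [24.1 -0.3 -0.9] F [-1.01 -0.49 -3.79] open 0.0615 t 21.35 j6 -127.0
top -0.016 5 [0.4871 0.2598] [0.4894 0.2811]
top -0.012 9 [0.4869 0.2571] [0.4914 0.2851]
top -0.006 1 [0.4886 0.2657] [0.4886 0.2657]
top 0 3 [0.488  0.2624] [0.4903 0.272 ]
top 0.006 5 [0.4875 0.2578] [0.4917 0.2747]
```

View pics/h4.png

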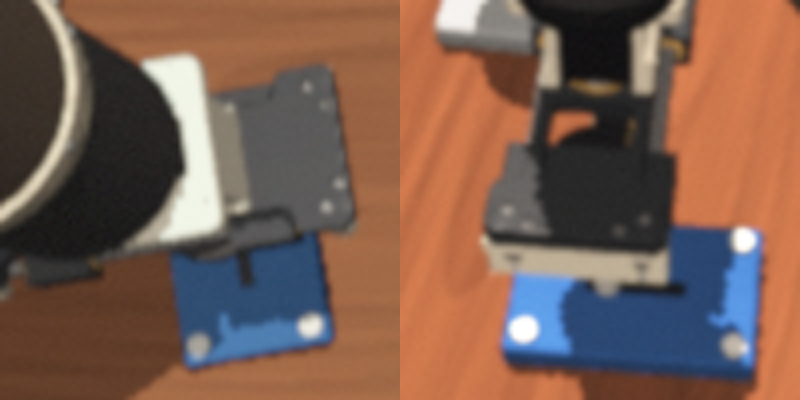

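```bash
python3 -m pendant '[{"claw":50,"linear":[4,-0.3,-1],"twist":0},{"claw":50,"linear":[5,0,0],"twist":0},{"claw":50,"linear":[5,0,0],"twist":0},{"claw":50,"linear":[4,0,0],"twist":0},{"claw":50,"linear":[2,0,0],"twist":0},{"claw":50,"linear":[1,0,0],"twist":0},{"claw":50,"linear":[0.5,0,0],"twist":0},{"claw":50,"linear":[0.5,0,0],"twist":0},{"claw":50,"linear":[0.5,0,0],"twist":0},{"claw":50,"linear":[0,0,0],"twist":0}]'
python3 -c "
from h import *
to(.5155,.2727,.062)"
python3 -m pendant '[{"claw":50,"linear":[0.5,0,0],"twist":0},{"claw":50,"linear":[0.5,0,0],"twist":0},{"claw":50,"linear":[0.5,0,0],"twist":0},{"claw":50,"linear":[0.5,0,0],"twist":0},{"claw":50,"linear":[0,0,0],"twist":0},{"claw":50,"linear":[0,0,0],"twist":0},{"claw":50,"linear":[0,0,0],"twist":0},{"claw":50,"linear":[0,0,0],"twist":0},{"claw":50,"linear":[0,0,0],"twist":0},{"claw":50,"linear":[0,0,0],"twist":0}]'
python3 -c "
from h import *
to(.5155,.2727,.062)"
```

```text
clock: 22.28
tool_pos: [0.5148, 0.2723, 0.0626]
orientation: [50.3, 90.0, 60.4]
force: [-0.1, -0.6, -5.1]
opening: 0.0611
a 100.12 pitch 89.99 pos [0.5148 0.2723 0.0626] lin mm [0.6 0.3 0.8] F [-0.05 -0.64 -5.12] open 0.0611 t 22.28 j6 -127.0
clock: 23.12
tool_pos: [0.5148, 0.2723, 0.0606]
orientation: [55.7, 90.0, 65.9]
force: [-0.1, -0.3, -4.2]
opening: 0.0612
a 100.13 pitch 90.0 pos [0.5148 0.2723 0.0606] lin mm [-1.4  0.3  0.8] F [-0.08 -0.34 -4.17] open 0.0612 t 23.12 j6 -127.0
```

```bash
python3 -m pendant '[{"claw":50,"linear":[0.5,0,0],"twist":0},{"claw":50,"linear":[0.5,0,0],"twist":0},{"claw":50,"linear":[0.5,0,0],"twist":0},{"claw":50,"linear":[0,0,0],"twist":0},{"claw":50,"linear":[0,0,0],"twist":0},{"claw":50,"linear":[0,0,0],"twist":0},{"claw":50,"linear":[0,0,0],"twist":0},{"claw":50,"linear":[0,0,0],"twist":0},{"claw":50,"linear":[0,0,0],"twist":0},{"claw":50,"linear":[0,0,0],"twist":0}]'
python3 -m pendant '[{"claw":50,"linear":[0.5,0,0],"twist":0},{"claw":50,"linear":[0.5,0,0],"twist":0},{"claw":50,"linear":[0,0,0],"twist":0},{"claw":50,"linear":[0,0,0],"twist":0},{"claw":50,"linear":[0,0,0],"twist":0},{"claw":50,"linear":[0,0,0],"twist":0},{"claw":50,"linear":[0,0,0],"twist":0},{"claw":50,"linear":[0,0,0],"twist":0},{"claw":50,"linear":[0,0,0],"twist":0},{"claw":50,"linear":[0,0,0],"twist":0}]'
```

```text
clock: 23.95
tool_pos: [0.5148, 0.2723, 0.0591]
orientation: [50.7, 90.0, 60.9]
force: [-0.1, 0.9, -5.3]
opening: 0.0613
clock: 24.78
tool_pos: [0.5148, 0.2723, 0.0581]
orientation: [81.4, 90.0, 91.5]
force: [-0.5, -0.6, -4.9]
opening: 0.0613
```

```bash
python3 -m pendant '[{"claw":50,"linear":[0.5,0,0],"twist":0},{"claw":50,"linear":[0.5,0,0],"twist":0},{"claw":50,"linear":[0.5,0,0],"twist":0},{"claw":50,"linear":[0,0,0],"twist":0},{"claw":50,"linear":[0,0,0],"twist":0},{"claw":50,"linear":[0,0,0],"twist":0},{"claw":50,"linear":[0,0,0],"twist":0},{"claw":50,"linear":[0,0,0],"twist":0},{"claw":50,"linear":[0,0,0],"twist":0},{"claw":50,"linear":[0,0,0],"twist":0}]'
python3 -m pendant '[{"claw":50,"linear":[0.5,0,0],"twist":0},{"claw":50,"linear":[0.5,0,0],"twist":0},{"claw":50,"linear":[0.5,0,0],"twist":0},{"claw":50,"linear":[0,0,0],"twist":0},{"claw":50,"linear":[0,0,0],"twist":0},{"claw":50,"linear":[0,0,0],"twist":0},{"claw":50,"linear":[0,0,0],"twist":0},{"claw":50,"linear":[0,0,0],"twist":0},{"claw":50,"linear":[0,0,0],"twist":0},{"claw":50,"linear":[0,0,0],"twist":0}]'
```

```text
clock: 25.62
tool_pos: [0.5148, 0.2723, 0.0566]
orientation: [29.0, 90.0, 39.1]
force: [0.1, 0.6, -4.9]
opening: 0.0611
clock: 26.45
tool_pos: [0.5148, 0.2722, 0.0551]
orientation: [18.4, 90.0, 28.5]
force: [-0.5, 0.3, -5.1]
opening: 0.0612
```

```bash
python3 -m pendant '[{"claw":50,"linear":[1,0,0],"twist":0},{"claw":50,"linear":[1,0,0],"twist":0},{"claw":50,"linear":[1,0,0],"twist":0},{"claw":50,"linear":[1,0,0],"twist":0},{"claw":50,"linear":[0,0,0],"twist":0},{"claw":50,"linear":[0,0,0],"twist":0},{"claw":50,"linear":[0,0,0],"twist":0},{"claw":50,"linear":[0,0,0],"twist":0},{"claw":50,"linear":[0,0,0],"twist":0},{"claw":50,"linear":[0,0,0],"twist":0}]'
python3 -m pendant '[{"claw":50,"linear":[1.5,0,0],"twist":0},{"claw":50,"linear":[1.5,0,0],"twist":0},{"claw":50,"linear":[1.5,0,0],"twist":0},{"claw":50,"linear":[1.5,0,0],"twist":0},{"claw":50,"linear":[1.5,0,0],"twist":0},{"claw":50,"linear":[1.5,0,0],"twist":0},{"claw":50,"linear":[1.5,0,0],"twist":0},{"claw":50,"linear":[1.5,0,0],"twist":0},{"claw":50,"linear":[0,0,0],"twist":0},{"claw":50,"linear":[0,0,0],"twist":0}]'
python3 -c "
from h import *
to(.5155,.2727,.0315); print(get_obs()['moment'])"
```

```text
clock: 27.28
tool_pos: [0.5148, 0.2723, 0.0511]
orientation: [26.0, 90.0, 36.2]
force: [0.3, 0.1, -4.2]
opening: 0.0614
clock: 28.12
tool_pos: [0.5147, 0.2722, 0.039]
orientation: [-139.3, 90.0, -129.1]
force: [0.1, 1.0, -4.4]
opening: 0.0611
a 100.13 pitch 89.99 pos [0.5147 0.2722 0.039 ] lin mm [7.5 0.3 0.8] F [ 0.06  0.96 -4.42] open 0.0611 t 28.12 j6 -127.0
[ 0.01959143 -0.05449016 -0.032151  ]
```

```bash
python3 -m pendant '[{"claw":50,"linear":[1,0,0],"twist":0},{"claw":50,"linear":[1,0,0],"twist":0},{"claw":50,"linear":[1,0,0],"twist":0},{"claw":50,"linear":[1,0,0],"twist":0},{"claw":50,"linear":[0.5,0,0],"twist":0},{"claw":50,"linear":[0,0,0],"twist":0},{"claw":50,"linear":[0,0,0],"twist":0},{"claw":50,"linear":[0,0,0],"twist":0},{"claw":50,"linear":[0,0,0],"twist":0},{"claw":50,"linear":[0,0,0],"twist":0}]'
python3 -m pendant '[{"claw":50,"linear":[0.5,0,0],"twist":0},{"claw":50,"linear":[0.5,0,0],"twist":0},{"claw":50,"linear":[0,0,0],"twist":0},{"claw":50,"linear":[0,0,0],"twist":0},{"claw":50,"linear":[0,0,0],"twist":0},{"claw":50,"linear":[0,0,0],"twist":0},{"claw":50,"linear":[0,0,0],"twist":0},{"claw":50,"linear":[0,0,0],"twist":0},{"claw":50,"linear":[0,0,0],"twist":0},{"claw":50,"linear":[0,0,0],"twist":0}]'
```

```text
clock: 28.95
tool_pos: [0.5148, 0.2723, 0.0346]
orientation: [43.4, 90.0, 53.5]
force: [-0.3, 0.4, -4.7]
opening: 0.0616
clock: 29.78
tool_pos: [0.5148, 0.2723, 0.0336]
orientation: [28.3, 90.0, 38.4]
force: [-0.0, -0.4, -3.9]
opening: 0.0614
```

```bash
python3 -m pendant '[{"claw":50,"linear":[0.5,0,0],"twist":0},{"claw":50,"linear":[0.5,0,0],"twist":0},{"claw":50,"linear":[0,0,0],"twist":0},{"claw":50,"linear":[0,0,0],"twist":0},{"claw":50,"linear":[0,0,0],"twist":0},{"claw":50,"linear":[0,0,0],"twist":0},{"claw":50,"linear":[0,0,0],"twist":0},{"claw":50,"linear":[0,0,0],"twist":0},{"claw":50,"linear":[0,0,0],"twist":0},{"claw":50,"linear":[0,0,0],"twist":0}]'
python3 -m pendant '[{"claw":50,"linear":[0.4,0,0],"twist":0},{"claw":50,"linear":[0.4,0,0],"twist":0},{"claw":50,"linear":[0,0,0],"twist":0},{"claw":50,"linear":[0,0,0],"twist":0},{"claw":50,"linear":[0,0,0],"twist":0},{"claw":50,"linear":[0,0,0],"twist":0},{"claw":50,"linear":[0,0,0],"twist":0},{"claw":50,"linear":[0,0,0],"twist":0},{"claw":50,"linear":[0,0,0],"twist":0},{"claw":50,"linear":[0,0,0],"twist":0}]'
```

```text
clock: 30.62
tool_pos: [0.5149, 0.2723, 0.0334]
orientation: [20.4, 90.0, 30.5]
force: [-3.9, -1.3, 5.3]
opening: 0.0609
clock: 31.45
tool_pos: [0.5149, 0.2723, 0.0333]
orientation: [12.5, 90.0, 22.7]
force: [-6.0, -1.8, 12.6]
opening: 0.0608
```

Contact came at TCP 0.0334, i.e. underside at 0.016, so the reel is on the base plate. I'm easing off and releasing.

```bash
python3 -m pendant '[{"claw":50,"linear":[-0.5,0,0],"twist":0},{"claw":50,"linear":[-0.4,0,0],"twist":0},{"claw":50,"linear":[0,0,0],"twist":0},{"claw":64,"linear":[0,0,0],"twist":0},{"claw":70,"linear":[0,0,0],"twist":0},{"claw":80,"linear":[0,0,0],"twist":0},{"claw":87,"linear":[0,0,0],"twist":0},{"claw":87,"linear":[0,0,0],"twist":0},{"claw":87,"linear":[-5,0,0],"twist":0},{"claw":87,"linear":[-10,0,0],"twist":0}]'
python3 -m pendant '[{"claw":87,"linear":[-25,0,0],"twist":0},{"claw":87,"linear":[-35,0,0],"twist":0},{"claw":87,"linear":[-38,0,0],"twist":0},{"claw":87,"linear":[-35,0,0],"twist":0},{"claw":87,"linear":[-15,0,-12],"twist":0},{"claw":87,"linear":[0,0,-25],"twist":0},{"claw":87,"linear":[0,0,-30],"twist":0},{"claw":87,"linear":[0,0,-25],"twist":0},{"claw":87,"linear":[0,0,-12],"twist":0},{"claw":87,"linear":[0,0,0],"twist":0}]'
python3 - <<'E'
from h import *
to(.5155,.2727,.0315)
look('5')
for n in("top","side"):
    im,d=snapshot(n);P=cloud(n,d)
    q=P[(d>0)&(np.hypot(P[...,0]-.516,P[...,1]-.273)<.045)&(P[...,2]>.05)&(P[...,2]<.07)]
    if len(q)>9:
        cc,rr=cv2.minEnclosingCircle(q[:,:2].astype(np.float32)); print(n,len(q),np.round(cc,4),round(rr,4),np.percentile(q[:,2],[5,50,95]).round(4))
    for t,c,r in[("tin",(.4284,.0524),.04)]:
        s=P[(d>0)&(np.hypot(P[...,0]-c[0],P[...,1]-c[1])<r)&(P[...,2]>.038)&(P[...,2]<.052)]
        if len(s)>9: print(n,t,np.round(cv2.minEnclosingCircle(s[:,:2].astype(np.float32))[0],4))
E
```

```text
clock: 32.28
tool_pos: [0.5141, 0.2717, 0.047]
orientation: [-146.4, 89.9, -136.3]
force: [0.0, 0.5, -0.2]
opening: 0.0868
clock: 33.12
tool_pos: [0.4107, 0.2535, 0.1971]
orientation: [52.2, 89.9, 62.4]
force: [0.2, -0.6, -0.7]
opening: 0.0874
a 100.2 pitch 89.88 pos [0.4107 0.2535 0.1971] lin mm [165.6   0.4 106.6] F [ 0.16 -0.6  -0.66] open 0.0874 t 33.12 j6 -135.0
top R 649 [ 0.6441 -0.1327] 0.0311 reel z [0.1361 0.1382 0.1401] pan z [0.0922 0.0945 0.104 ]
side R 299 [ 0.6432 -0.1287] 0.0331 reel z [0.1318 0.1369 0.1389] pan z [0.0914 0.0946 0.1135]
top 573 [0.5152 0.272 ] 0.031 [0.0565 0.0591 0.0619]
top tin [0.4281 0.0521]
side 607 [0.5138 0.2734] 0.0321 [0.053  0.0588 0.0613]
side tin [0.4249 0.0588]
```

View pics/side5.png

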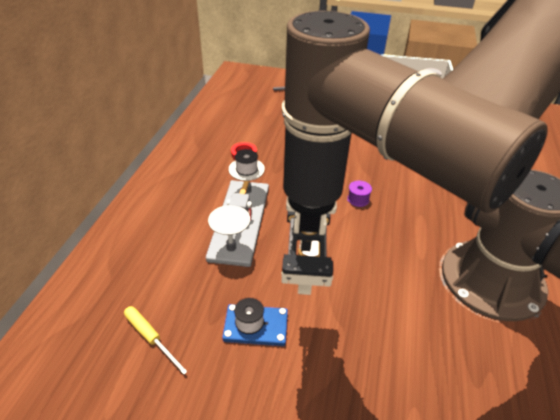

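The side picture shows B flat on the blue holder at (249,315), with its top at about 0.060 m, and A on the right pan at (246,162). The gripper is clear and open, and the bystanders haven't moved.

```bash
python3 -m pendant '[{"claw":87,"linear":[0,0,0],"twist":0},{"claw":87,"linear":[0,0,0],"twist":0},{"claw":87,"linear":[0,0,0],"twist":0},{"claw":87,"linear":[0,0,0],"twist":0},{"claw":87,"linear":[0,0,0],"twist":0},{"claw":87,"linear":[0,0,0],"twist":0},{"claw":87,"linear":[0,0,0],"twist":0},{"claw":87,"linear":[0,0,0],"twist":0},{"claw":87,"linear":[0,0,0],"twist":0},{"claw":87,"linear":[0,0,0],"twist":0}]'; python3 -c "
from plant import *
print(close_job())"
```

```text
clock: 34.15
tool_pos: [0.4124, 0.254, 0.1957]
orientation: [58.8, 90.0, 68.9]
force: [0.5, 0.4, 0.4]
opening: 0.0869
the job is handed in; nothing more can be done
None
```

The heavier reel is on the holder's spindle, let go, and the lighter one is still standing on the balance. I handed the job in at 34 s of the 72 s allowed; it reports no verdict.

- **Weighing:** I put the far grey reel on the right pan and the near one on the left, and let go of both. The left pan settled down (0.095 m) and the right pan up (0.114 m), so the near reel is heavier. The wrist force agreed, at about 4.2 N against 3.6 N, though those readings are noisy.
- **Spindle:** The cameras already showed the spindle about 14.5 mm from the middle of the slot. I lowered the heavier reel in small steps and it went on without touching, so no search along the slot was needed. It met the base at the expected height. I estimate the peak push on the holder at about 17 N, from force readings taken only at the end of each move.
- **Last checks:**
  - The reel's top on the holder reads 0.059 m, or about 0.060 m after the cameras' usual 1 mm under-reading. That means it sits flat.
  - Its centre, about (0.515, 0.272), is within about 1 mm of the slot line.
  - The lighter reel stands within about 1 mm of the right pan's centre in the top camera, and within about 5 mm in the side camera, where it was partly hidden.
  - The gripper was open and clear.
- **Disagreement:** The two cameras differed by 1–3 mm throughout. The last side view put the tin about 5 mm off because the arm partly hid it, while the top view shows it within 0.5 mm of its start. I checked the tape and screwdriver only by eye, and both looked unmoved.

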